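Open the dust extractor's filter hatch and hold it for the filter change

ROBOT

A 6-joint arm with a two-finger parallel gripper is mounted at the origin on the work surface. World frame = base frame: x ahead of the robot, y to its left, z up, the work surface at z = 0. Lengths are in m, angles in rad, forces in N, time in s.
With the tool pointing down it reaches from about 0.25 to 0.775 m from the base axis. Payload 4 kg.
Tool frame: the origin (TCP) lies midway between the tips of the shut fingers; the grasp point (between the pads) lies 19 mm behind it; z points along the fingers, y is the line along which they close (so a half turn about z gives the same grasp; the last joint's range is limited). The gripper opens to 94 mm and grips with 3 to 60 N. Pads are 16 mm wide; open, the fingers measure 119 mm over their backs; the gripper's body (75 mm by 177 mm) begins 78 mm behind the grasp point.
Start: joints at [1.124, 0.087, 1.371, -0, 1.684, -0.103], TCP at [0.185, 0.518, 0.206] pointing down, gripper open.
Joint ranges: [-3.1, 3.1], [-0.76, 2.03], [0.27, 2.55], [-1.08, 4.22], [0.17, 2.65], [-2.57, 2.57]. Speed limits (rad/s): [2.79, 2.79, 3.14, 3.14, 3.14, 3.14].

INTERFACE

Orientations are given as [roll, pitch, yaw] about the fixed x, y, z axes, in that order (R = Rz(yaw) Ry(pitch) Rx(roll)).
In Python, from bench import get_obs, snapshot, close_job gives the robot as it stands. The module is installed in compiled form; this text tells all that it offers.
- The arm moves only by the tool drive_tool, never from a script. Its argument "commands" is a list of rows, each a list of 6 numbers: the shift along the tool's x, y, z in units of 0.04 m (1.0 is 0.04 m), then the turn, a rotation vector about the tool's x, y, z in units of 0.1 rad (1.0 is 0.1 rad). In form: [[dx, dy, dz, wx, wy, wz], ...]. A call has 1 to 20 rows; each row shifts and turns the commanded pose from where the row before left it, along the tool's axes as they then stand; what a row does not reach is not made up. A row lasts 1/8 s, in which the tool goes at most 62.5 mm and 10.7 degrees, less where a joint would pass 70% of its speed; a pose out of reach is approached as far as the arm can. A call with a number of a shift or a turn outside -1 to 1 is refused whole. A call with a gripper value outside its range is refused whole. "gripper" is the closure, from 0 (fully open) to 1 (shut), set as the call begins (left out, the last holds). The fingers move at their own pace and stop on an object; the grip force is fixed at half the most. Time passes only in rows, so rows that do not move let the fingers close. It gives the time, the measured TCP pose, the force, the opening and the grip force at its end, in the units of the state.
- get_obs(): the state, without advancing time (a new reading comes with each control period).
- snapshot(name): name is "scene" or "top"; returns a dict with "image" (384x512x3 uint8, blue, green, red), "range_z" (384x512 float32, m along the optical axis (not along the pixel's ray), 0 where there is no reading), "fx", "fy", "cx", "cy" (pixels), "rvec" (rotation vector, rad) and "tvec" (3), from world to camera coordinates, as OpenCV has them. Camera axes: x right, y down, z forward; pixel columns grow to the right and rows downward; lengths in m; the calibration is good to about 2 mm. A picture is of the moment at which its call begins.
- close_job(): hands the job in; it is judged then, once.
The state is a dict: "time": time; "joint_positions": joint angles; "qvel": joint speeds; "joint_torque": joint torques, N m; "tool_pos": TCP position; "ee_rot": TCP orientation; "wrist_force": force on the tool from outside, world axes, zero at the start; "wrist_torque": the same for the moment, N m; "width": finger opening in m; "finger_force": force on a finger pad.
Only numpy, scipy, OpenCV 4.12 (cv2) and the standard library are available. Lean on these libraries where they do the work, as an engineer would, in place of code of your own. Each camera call takes 0.05 s, during which the arm holds its last target. There are 200 camera calls.

TASK

A colleague is about to change the filter of the bench dust extractor: take the slotted key out of its wooden block, undo the quarter-turn screw of the filter hatch with it (a quarter turn anticlockwise), and stand the key back in its hole in the block. Then lift the hatch by its handle and finish while still holding it open by the handle, still, at about 60 degrees from closed - it falls shut if let go. Leave the other things on the bench where they are.

Things in the scene. Friction and masses are not known exactly. Their poses are not given: they have to be found in the camera images.
- key_grip (a point): the slotted key, a loose 80 g tool standing blade-down in the block's hole. From the top: black paddle 40 wide x 12 thick x 46 mm tall, steel collar 30 mm across x 5 mm thick that rests on the block, round shank 10 mm. Point: centre of the paddle, 73 mm above the blade tip, 28 mm above the collar's underside. x: along the paddle's width (and the blade's), y: through its thickness, z: up from the blade
- key_tip (a point): the middle of the tip of the key's blade, its lowest point, on the key's axis; axes as key_grip. Flat blade 14 mm wide along x, 12 mm long, 3 mm thick, tapered to 1.8 mm at the tip; 45 mm from the tip to the collar's underside
- block_hole (a point): centre of the mouth of the key's hole, in the top face of the wooden block (70 x 120 x 65 mm tall, fixed to the bench). Hole 20 mm across, 58 mm deep, 30 mm from the block's middle along its long side, the y axis; z up. Small burs stand up to 22 mm high in the other half of the block (30 mm and more to -y)
- screw (a joint): the hatch's captive quarter-turn screw: rad, 0 = locked, 1.571 = at its stop, undone; grows anticlockwise seen from above. It may begin up to 0.25 turned. Its tongue under the hatch holds the hatch down until about 1.2; it turns stiffly (0.08 N m) and stays where it is left
- screw_slot (a point): centre of the floor of the screw's slot. Steel head 26 mm across, near the middle of the hatch's front edge, standing 8.5 mm above the hatch; the slot, 4.4 mm wide (bevelled to 6.4 at the top) and 4.5 mm deep, runs right across it. x runs along the slot and turns with the screw; z is its axis, up while the hatch is closed
- hatch (a joint): the filter hatch, a grey panel 214 x 248 x 5 mm on the extractor (white case 340 x 260 mm, fixed; top of the closed hatch 146 mm above the bench; motor hood behind the hinge, 164 mm): rad, 0 = closed, 1.047 = 60 degrees open, stop at 1.4. Hinged on its far side: the front edge rises and swings back. About 0.5 kg with its handle; falls shut from any angle
- hatch_hinge (a point): the middle of the hatch's hinge axis; its frame turns with the hatch. y runs along the hinge; with the hatch closed x points level to the rear, z up. In this frame the screw lies at x = -200 mm and the middle of the handle's bar at x = -160, z = 48 mm
- handle_bar (a point): the centre of the handle's round black bar: 12 mm in diameter, 92 mm long along y between two posts, its centre 42 mm above the panel (36 mm clear below it), 40 mm behind the screw. Axes as hatch_hinge
- handle: the same bow handle, fixed on the hatch; origin on the panel's face below the middle of the bar, axes as hatch_hinge
- mug: bystander: a black mug, 82 mm across, 95 mm tall; origin at the centre of its underside, z up
- typodont: bystander: a dental model with pink gums and ivory teeth on a white base, 64 x 62 x 33 mm; origin at the centre of its underside
- stone_cast: bystander: a cream dental cast, 64 x 62 x 30 mm; origin at the centre of its underside
- lilac_cast: bystander: a lilac-grey dental cast, 64 x 62 x 30 mm; origin at the centre of its underside
- paste_jar: bystander: a small jar, 54 mm across, 42 mm tall; origin at the centre of its underside

How it is judged:
By the outcome, as a careful person would: the job done as asked, in the order asked, and still so for the second after the job is handed in, while the arm keeps its last pose, push and grip.
It also fails if it takes over 72 s, if anything falls off the work surface, if the arm or the gripper's body presses on something with over 40 N, if the wrist force passes 120 N, or if a joint passes its speed limit or range.

## Working session

There is one attempt and no reset: what is moved stays moved. The work goes in short steps, Python scripts to look and compute and a tool call to move; the robot and the scene stay as the last step left them, time stands still between calls to the robot, and variables do not carry over. Pictures are saved under pics/ and viewed, at most 10 in all, crops included, and the job is handed in when it is done.

Besides the shell and the picture viewer there is one more tool, called as a command line: name --pt "numbers of a row" for each row, then --argument value for the rest. drive_tool: Moves the arm, as the interface text tells. Its arguments: {"type":"object","properties":{"commands":{"type":"array"},"gripper":{"type":"number"}},"required":["commands"]}

```bash
mkdir -p pics; cat > h.py <<'E'
import numpy as np, cv2
from bench import get_obs, snapshot, close_job
def load(n): return np.load(f'{n}.npy',allow_pickle=True).item()
def snap(n,save):
    s=snapshot(n); np.save(f'{save}.npy',s,allow_pickle=True); return s
def cloud(s):
    R=cv2.Rodrigues(np.array(s['rvec'],float))[0]; t=np.array(s['tvec'],float).ravel()
    z=s['range_z'].astype(float); v,u=np.mgrid[:z.shape[0],:z.shape[1]]
    P=np.stack([(u-s['cx'])/s['fx']*z,(v-s['cy'])/s['fy']*z,z],-1)
    W=(P-t)@R; W[z<=0]=np.nan; return W
def ray(s,u,v,h):
    "point on pixel ray at world height h"
    R=cv2.Rodrigues(np.array(s['rvec'],float))[0]; t=np.array(s['tvec'],float).ravel()
    d=R.T@np.array([(u-s['cx'])/s['fx'],(v-s['cy'])/s['fy'],1]); c=-R.T@t
    return c+d*(h-c[2])/d[2]
def crop(s,u0,v0,w,h,k,name):
    cv2.imwrite(f'pics/{name}.png',cv2.resize(s['image'][v0:v0+h,u0:u0+w],None,fx=k,fy=k,interpolation=cv2.INTER_CUBIC))
E
python3 - <<'E'
from h import *
a=snap('scene','s0');b=snap('top','t0')
im=np.vstack([a['image'],b['image']]);
cv2.imwrite('pics/a.png',cv2.resize(a['image'],(768,576)));cv2.imwrite('pics/b.png',cv2.resize(b['image'],(768,576)))
for s in(a,b):
    R=cv2.Rodrigues(np.array(s['rvec'],float))[0];print(-R.T@np.ravel(s['tvec']),s['fx'],R[2])
print(get_obs())
E
```

```text
[1.2914301  0.4254436  0.77672863] 404.2179201407718 [-0.72925048 -0.37385281 -0.57308622]
[0.44738574 0.00236269 1.1893542 ] 398.38309233230154 [ 2.16932665e-02 -9.92084886e-04 -9.99764181e-01]
{'time': 0.1, 'joint_positions': array([ 1.12391669e+00,  8.78948397e-02,  1.37205350e+00,  1.72620504e-05,
        1.68360208e+00, -1.03085757e-01]), 'qvel': array([ 0.00085344, -0.00123405, -0.00422868, -0.00093796,  0.00043692,
       -0.00085652]), 'joint_torque': array([ 2.35462569e-03, -3.41252947e+01, -3.03301013e+01,  7.19482312e-02,
        3.03302554e-02, -8.55789722e-05]), 'tool_pos': array([0.18516775, 0.51738602, 0.20443888]), 'ee_rot': array([-3.13964705e+00, -2.18525443e-04,  2.79780049e+00]), 'wrist_force': array([-0.62498717,  0.54961233, -0.05466941]), 'wrist_torque': array([ 0.00206039, -0.0076574 ,  0.0367422 ]), 'finger_force': 0.0, 'width': 0.09427597493153414}
```

View pics/a.png

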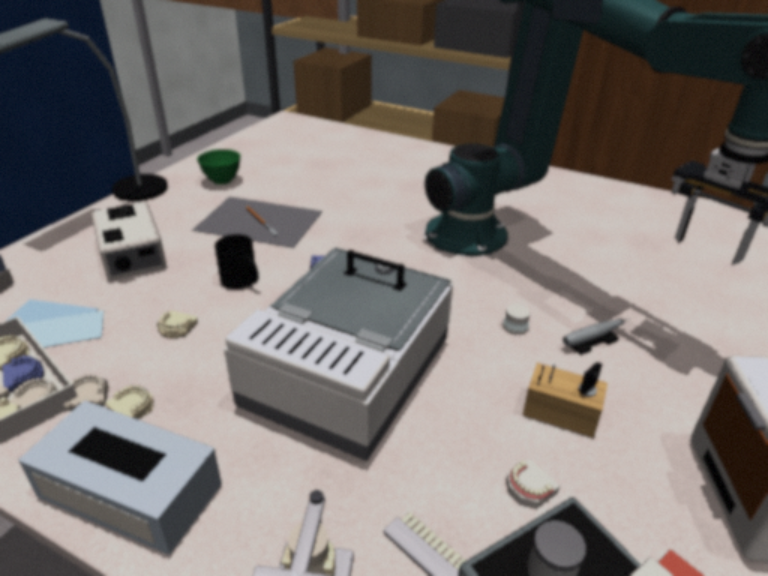

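View pics/b.png

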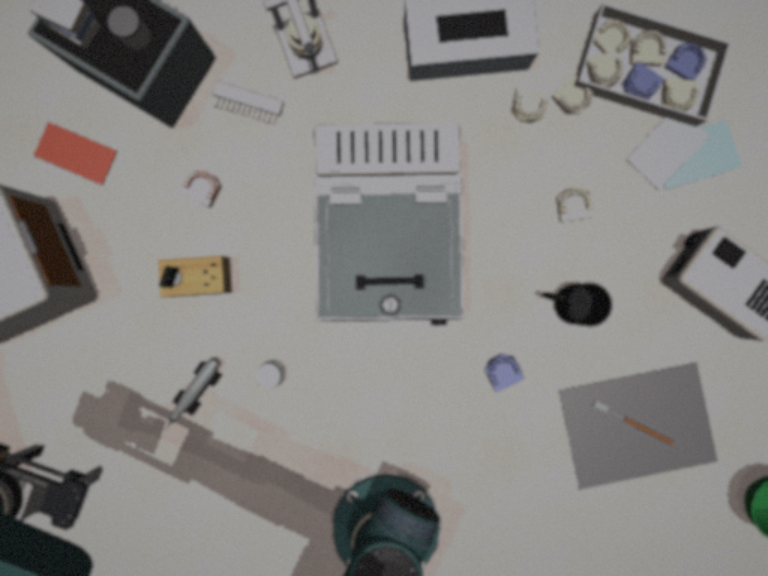

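The top view shows the key at about (114,185) native, the screw at (260,203) and the handle bar at y≈188. The block lies along y, with its burs on the −y side. Next I'll enlarge both areas.

```bash
python3 - <<'E'
from h import *
b=load('t0');a=load('s0')
A=cv2.resize(b['image'][160:210,95:165],None,fx=8,fy=8,interpolation=cv2.INTER_CUBIC)   #560x400
B=cv2.resize(b['image'][190:215,240:280],None,fx=6,fy=6,interpolation=cv2.INTER_CUBIC)
cv2.imwrite('pics/c.png',A)
B=cv2.resize(b['image'][175:220,225:300],None,fx=10,fy=10,interpolation=cv2.INTER_CUBIC)
cv2.imwrite('pics/d.png',B)
W=cloud(b); np.set_printoptions(precision=3,suppress=True,linewidth=200)
# classes by height
def st(name,m):
    p=W[m]; 
    if len(p): print(name,len(p),p.mean(0),p.min(0),p.max(0))
v,u=np.mgrid[:384,:512]
reg=(u>95)&(u<160)&(v>160)&(v<205)
st('block top',reg&(abs(W[...,2]-.065)<.006)); st('key top',reg&(W[...,2]>.095))
r2=(u>205)&(u<315)&(v>75)&(v<220)
st('hatch',r2&(v>125)&(abs(W[...,2]-.146)<.006)); st('bar',r2&(v>170)&(W[...,2]>.175));
st('screw',(u>250)&(u<270)&(v>195)&(v<212)&(W[...,2]>.15)&(W[...,2]<.165)); 
st('hood',r2&(v<115)&(abs(W[...,2]-.164)<.006))
print(W[203,255:266,2],W[175:200,260,2])
m=reg&(W[...,2]>.095); p=W[m]; print(p)
E
```

```text
block top 906 [0.492 0.364 0.065] [0.455 0.307 0.059] [0.529 0.432 0.071]
key top 97 [0.489 0.398 0.113] [0.471 0.389 0.096] [0.509 0.41  0.121]
hatch 7938 [ 0.528 -0.003  0.146] [ 0.41  -0.133  0.14 ] [0.643 0.128 0.152]
bar 211 [ 0.479 -0.005  0.192] [ 0.472 -0.059  0.175] [0.485 0.051 0.197]
screw 78 [ 0.438 -0.005  0.153] [ 0.421 -0.017  0.15 ] [0.455 0.012 0.161]
hood 3082 [ 0.71  -0.001  0.164] [ 0.668 -0.124  0.158] [0.754 0.124 0.17 ]
[0.155 0.153 0.154 0.154 0.151 0.151 0.155 0.154 0.155 0.151 0.148] [0.141 0.146 0.146 0.151 0.148 0.144 0.146 0.148 0.149 0.143 0.188 0.188 0.195 0.197 0.191 0.145 0.145 0.143 0.147 0.147 0.143 0.147 0.149 0.145 0.153]
[[0.509 0.399 0.113]
 [0.506 0.398 0.116]
 [0.506 0.395 0.116]
 [0.506 0.392 0.117]
 [0.506 0.391 0.112]
 [0.506 0.39  0.106]
 [0.503 0.4   0.115]
 [0.503 0.396 0.121]
 [0.503 0.396 0.113]
 [0.503 0.392 0.117]
 [0.503 0.389 0.117]
 [0.504 0.39  0.107]
 [0.504 0.391 0.097]
 [0.5   0.399 0.12 ]
 [0.501 0.398 0.114]
 [0.5   0.395 0.115]
 [0.5   0.391 0.118]
 [0.501 0.39  0.114]
 [0.501 0.389 0.109]
 [0.501 0.391 0.097]
 [0.498 0.403
[... 904 characters left out ...]
0.115]
 [0.482 0.405 0.116]
 [0.481 0.401 0.121]
 [0.482 0.401 0.114]
 [0.482 0.398 0.115]
 [0.482 0.397 0.11 ]
 [0.482 0.397 0.101]
 [0.482 0.397 0.096]
 [0.479 0.407 0.12 ]
 [0.479 0.406 0.114]
 [0.479 0.402 0.118]
 [0.479 0.4   0.116]
 [0.479 0.398 0.113]
 [0.479 0.397 0.108]
 [0.479 0.398 0.098]
 [0.476 0.408 0.115]
 [0.476 0.404 0.119]
 [0.476 0.402 0.118]
 [0.476 0.4   0.116]
 [0.476 0.399 0.112]
 [0.476 0.398 0.106]
 [0.473 0.41  0.117]
 [0.473 0.407 0.118]
 [0.473 0.406 0.115]
 [0.473 0.401 0.121]
 [0.473 0.399 0.117]
 [0.474 0.4   0.109]
 [0.474 0.397 0.108]
 [0.471 0.41  0.112]
 [0.471 0.406 0.115]
 [0.471 0.402 0.116]
 [0.471 0.399 0.117]
 [0.471 0.401 0.105]
 [0.471 0.4   0.101]]
```

View pics/c.png

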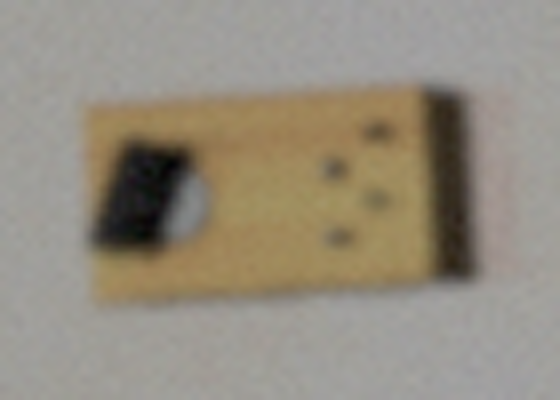

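View pics/d.png

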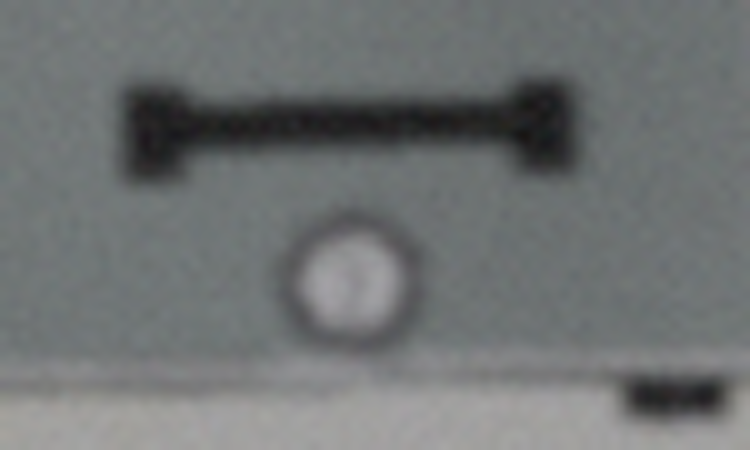

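The crops show the paddle centred around (150,195) and the burs at (335–375,130–240). The screw head is centred near (352,285), and its slot is only faint, roughly vertical. I'll average several frames to get the slot angle and fit the poses.

```bash
python3 - <<'E'
from h import *
np.set_printoptions(precision=4,suppress=True,linewidth=200)
out=[]
for n in('top','scene'):
    S=[snapshot(n) for _ in range(12)]
    s=S[0]; s['f']=np.mean([x['image'].astype(float) for x in S],0); Z=np.array([x['range_z'] for x in S]); Z[Z==0]=np.nan
    s['range_z']=np.nan_to_num(np.nanmean(Z,0)); s['image']=s['f'].astype(np.uint8); np.save(f'avg_{n}.npy',s,allow_pickle=True); out.append(s)
b,a=out
def enh(s,u,v,w,h,k,lo,hi):
    c=s['f'][v:v+h,u:u+w]; return cv2.resize(np.clip((c-lo)/(hi-lo)*255,0,255),None,fx=k,fy=k,interpolation=cv2.INTER_CUBIC)
R=cv2.Rodrigues(np.array(a['rvec'],float))[0]
q=R@np.array([.438,-.005,.154])+np.ravel(a['tvec']); uv=(int(q[0]/q[2]*a['fx']+a['cx']),int(q[1]/q[2]*a['fy']+a['cy'])); print('scene screw px',uv)
t=enh(b,250,193,20,20,20,90,190)
t2=enh(a,uv[0]-10,uv[1]-10,20,20,20,60,200)
cv2.imwrite('pics/e.png',np.hstack([t,t2]))
W=cloud(b);v,u=np.mgrid[:384,:512]
def rect(m):
    r=cv2.minAreaRect(W[m][:,:2].astype(np.float32)*1000); return r
reg=(u>95)&(u<160)&(v>160)&(v<205)
print('block',rect(reg&(abs(W[...,2]-.065)<.003)))
m=reg&(W[...,2]>.112);print('key',rect(m),W[m].mean(0)); p=W[m][:,:2]; e=np.linalg.svd(p-p.mean(0))[2][0];print(np.arctan2(e[1],e[0]))
m=(u>205)&(u<315)&(v>125)&(v<212)&(abs(W[...,2]-.146)<.003);print('hatch',rect(m))
m=(u>235)&(u<285)&(v>178)&(v<195)&(W[...,2]>.185);p=W[m];e=np.linalg.svd(p[:,:2]-p[:,:2].mean(0))[2][0];print('bar',p.mean(0),p.min(0),p.max(0),e)
print('screw by px',ray(b,225+352/10,175+283/10,.1545))
E
```

```text
scene screw px (257, 176)
block ((491.7813415527344, 370.1348876953125), (70.00225067138672, 120.35441589355469), 3.7770276069641113)
key ((488.6608581542969, 400.34735107421875), (11.547155380249023, 39.236759185791016), 70.6202621459961) [0.4886 0.3995 0.1156]
2.8071162480649146
hatch ((531.0841064453125, -3.1445999145507812), (224.72708129882812, 247.89967346191406), 1.0505406856536865)
bar [ 0.4787 -0.0055  0.1926] [ 0.4719 -0.0589  0.1873] [0.4847 0.0513 0.195 ] [ 0.0255 -0.9997]
screw by px [ 0.4383 -0.0072  0.1545]<stdin>:7: RuntimeWarning: Mean of empty slice
[ WARN:0@11.169] global loadsave.cpp:1063 imwrite_ Unsupported depth image for selected encoder is fallbacked to CV_8U.
```

View pics/e.png

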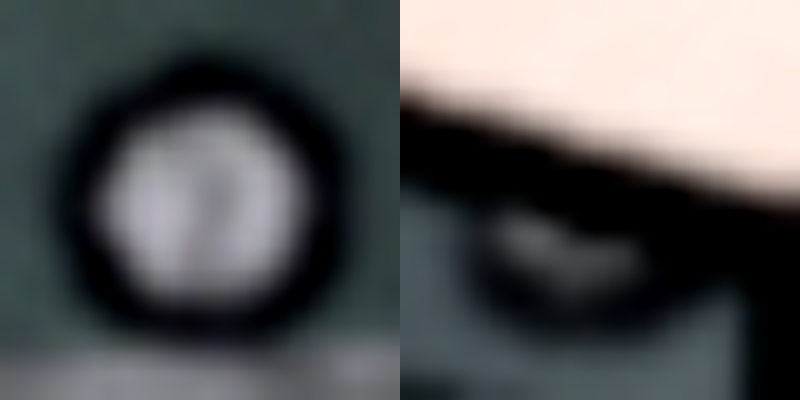

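The averaged crop shows the head disc centred at about (205,200), which is pixel (259.8,202.5). A darker streak runs near vertical through it. I'll compute its orientation numerically.

```bash
python3 - <<'E'
from h import *
np.set_printoptions(precision=2,suppress=True,linewidth=200)
b=load('avg_top'); g=b['f'].mean(2)
from scipy.optimize import least_squares
from scipy.ndimage import gaussian_filter
v,u=np.mgrid[196:210,253:267]; I=g[196:210,253:267]; print(I.astype(int))
k=8
def model(p):
    cu,cv,r,rs,bg,d,hd,th,w,sg=p
    vv,uu=np.mgrid[196-.5+.5/k:210-.5:1/k,253-.5+.5/k:267-.5:1/k]
    x=uu-cu;y=vv-cv;R=np.hypot(x,y); sm=lambda q:1/(1+np.exp(-q*12))
    im=bg+(rs-bg)*sm(r*1.35-R)+(hd-rs)*sm(r-R)
    dist=abs(x*np.cos(th)+y*np.sin(th))   # th: rotation from image-vertical
    im=im-d*sm(w-dist)*sm(r-R)
    im=gaussian_filter(im,sg*k); return im.reshape(14,k,14,k).mean((1,3))
M=(np.hypot(u-259.8,v-202.5)<5.6)
for th0 in np.arange(0,np.pi,np.pi/8):
    f=lambda q:(model([q[0],q[1],q[2],q[3],95,q[4],q[5],q[6],.85,q[7]])-I)[M]
    r=least_squares(f,[259.8,202.5,5,70,20,160,th0,.8],bounds=([258,201,4,0,-100,100,-4,.4],[262,204,6,120,150,255,7,1.6]),diff_step=1e-3)
    q=r.x;print(round(r.cost),q,'world', ray(b,q[0],q[1],.1545)*1000)
E
```

```text
[[116 114 112 109 104  95  89  88  92  95 101 105 110 112]
 [115 110 104  99  93  90  87  91  92  91  93  96 104 109]
 [112 101  93  93  96 102 109 116 115 106  93  89  95 103]
 [106  95  90 104 117 125 134 140 140 130 111  93  87  95]
 [ 99  91  97 123 139 141 144 147 151 148 134 110  90  89]
 [ 95  92 109 137 151 150 149 146 149 155 149 127  99  90]
 [ 93  98 124 147 156 156 151 143 146 156 154 135 106  92]
 [ 94 101 128 150 159 160 152 143 147 157 155 134 107  92]
 [ 93  97 121 145 158 158 150 144 151 157 151 129 100  89]
 [ 97  89 103 130 151 154 145 144 150 154 143 119  94  88]
 [101  88  91 115 138 145 138 139 142 139 127 104  89  91]
 [104  93  88  98 116 125 123 123 124 117 106  92  89  98]
 [111 103  93  90  95  99  99 101 101  97  90  91  97 106]
 [118 114 107 101  98  96  94  95  95  93  95 101 110 116]]
315 [259.75 202.8    5.1   65.67  30.16 162.09  -0.14   1.09] world [439.64  -6.01 154.5 ]
315 [259.75 202.8    5.1   65.67  30.16 162.09  -0.14   1.09] world [439.64  -6.01 154.5 ]
315 [259.75 202.8    5.1   65.67  30.16 162.09  -0.14   1.09] world [439.64  -6.01 154.5 ]
884 [259.75 202.79   5.18  69.97 -13.68 147.66   1.47   0.91] world [439.66  -6.01 154.5 ]
884 [259.75 202.79   5.18  69.96 -13.68 147.66   1.47   0.91] world [439.66  -6.01 154.5 ]
884 [259.75 202.79   5.18  69.96 -13.68 147.66   4.61   0.91] world [439.66  -6.01 154.5 ]
315 [259.75 202.8    5.1   65.67  30.16 162.09   3.     1.09] world [439.64  -6.01 154.5 ]
315 [259.75 202.8    5.1   65.67  30.16 162.09   3.     1.09] world [439.64  -6.01 154.5 ]
```

```bash
cat >> h.py <<'E'
from scipy.spatial.transform import Rotation as Ro
def go(p,yaw,pitch=0.):
    "remaining shift (tool units of .04) and turn (units .1) to TCP p, tool down at yaw"
    o=get_obs(); R=Ro.from_euler('xyz',o['ee_rot']); T=Ro.from_euler('xyz',[np.pi,pitch,yaw])
    d=R.inv().apply(np.array(p)-o['tool_pos'])/.04; w=(R.inv()*T).as_rotvec()/.1
    print('t',round(o['time'],2),'pos',o['tool_pos'].round(4),'rot',o['ee_rot'].round(3),'F',o['wrist_force'].round(1),'Tq',o['wrist_torque'].round(2),'w',round(o['width'],4),'j6',o['joint_positions'][5].round(2),'\n shift',d.round(3),'turn',w.round(3))
E
python3 - <<'E'
from h import *
np.set_printoptions(precision=3,suppress=True)
W=cloud(load('avg_top')); m=(W[...,1]>.44)&(W[...,2]>.03)&(W[...,0]>.25)&(W[...,0]<.75)
p=W[m]
for x in np.arange(.26,.66,.04):
    q=p[abs(p[:,0]-x)<.02]; 
    if len(q): print(x.round(2),'y min',np.percentile(q[:,1],1).round(3),'zmax',np.percentile(q[:,2],99).round(3))
go([.489,.4002,.18],2.805)
E
```

```text
0.38 y min 0.675 zmax 0.135
0.42 y min 0.59 zmax 0.191
0.46 y min 0.572 zmax 0.192
0.5 y min 0.58 zmax 0.192
0.54 y min 0.592 zmax 0.192
0.58 y min 0.608 zmax 0.191
0.62 y min 0.634 zmax 0.189
t 1.3 pos [0.185 0.518 0.205] rot [3.141 0.    2.798] F [-0.6 -0.3 -0.4] Tq [-0.03 -0.02 -0.07] w 0.0942 j6 -0.1 
 shift [-8.137 -0.21   0.638] turn [ 0.001  0.    -0.072]
```

drive_tool --pt "-0.9 -0.02 0.07 0 0 0" --pt "-0.9 -0.02 0.07 0 0 0" --pt "-0.9 -0.02 0.07 0 0 0" --pt "-0.9 -0.02 0.07 0 0 0" --pt "-0.9 -0.02 0.07 0 0 0" --pt "-0.9 -0.02 0.07 0 0 0" --pt "-0.9 -0.02 0.07 0 0 0" --pt "-0.9 -0.02 0.07 0 0 0" --pt "-0.9 -0.05 0.07 0 0 -0.07" --pt "0 0 0 0 0 0" --pt "0 0 0 0 0 0" --gripper 0.55

```text
time: 2.68
tool_pos: [0.4871, 0.401, 0.1802]
ee_rot: [3.142, -0.001, 2.805]
wrist_force: [0.8, 0.4, 0.8]
width: 0.0424
finger_force: 0.0
```

```bash
python3 -c "
from h import *
go([.489,.4002,.077],2.805)"
```

```text
t 2.67 pos [0.4871 0.401  0.1802] rot [ 3.142e+00 -1.000e-03  2.805e+00] F [0.8 0.4 0.8] Tq [-0.03  0.02  0.05] w 0.0424 j6 -0.64 
 shift [-5.300e-02 -2.000e-03  2.581e+00] turn [ 0.    -0.009 -0.002]
```

drive_tool --pt "-0.05 0 0.6 0 0 0" --pt "0 0 0.7 0 0 0" --pt "0 0 0.7 0 0 0" --pt "0 0 0.58 0 0 0" --pt "0 0 0 0 0 0"

```text
time: 3.3
tool_pos: [0.4869, 0.4, 0.075]
ee_rot: [-3.138, -0.003, 2.807]
wrist_force: [-0.3, -0.1, -0.6]
width: 0.0421
finger_force: 0.0
```

drive_tool --pt "0 0 0 0 0 0" --pt "0 0 0 0 0 0" --pt "0 0 0 0 0 0" --pt "0 0 0 0 0 0" --pt "0 0 0 0 0 0" --gripper 1

```text
time: 3.92
tool_pos: [0.4899, 0.4001, 0.0782]
ee_rot: [3.141, 0.001, 2.805]
wrist_force: [-0.7, -0.7, 3.2]
width: 0.0117
finger_force: 30.0
```

```bash
python3 -c "
from h import *
go([.489,.4002,.077],2.805)
s=snap('scene','s1'); R=cv2.Rodrigues(np.array(s['rvec'],float))[0]
q=R@np.array([.489,.4,.09])+np.ravel(s['tvec']);u,v=int(q[0]/q[2]*s['fx']+s['cx']),int(q[1]/q[2]*s['fy']+s['cy']);print(u,v)
crop(s,u-50,v-40,100,75,7,'g')"
```

```text
t 3.92 pos [0.4899 0.4001 0.0782] rot [3.141e+00 1.000e-03 2.805e+00] F [-0.7 -0.7  3.2] Tq [-0.21  0.18  0.03] w 0.0117 j6 -0.64 
 shift [ 0.021 -0.006  0.03 ] turn [ 0.01   0.009 -0.004]
393 252
```

View pics/g.png

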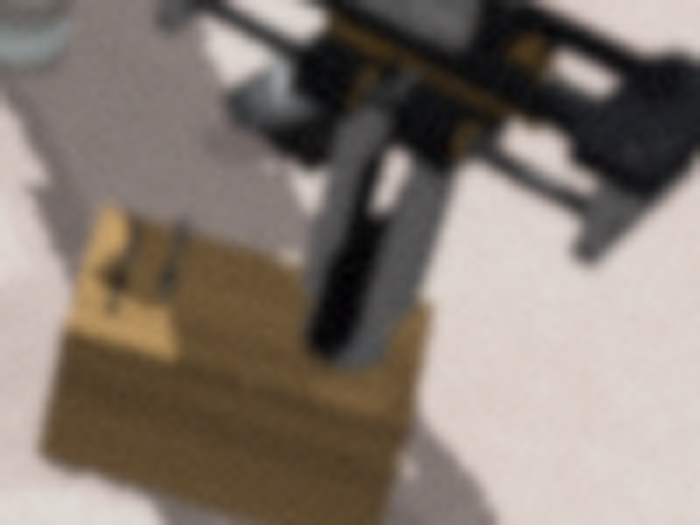

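The key is held between the fingers: width 11.7 mm, and the paddle is visible between the pads at (350,290). Next I lift it and carry it over the screw.

drive_tool --pt "0 0 -0.4 0 0 0" --pt "0 0 -0.8 0 0 0" --pt "0 0 -1 0 0 0" --pt "0 0 -1 0 0 0" --pt "0 0 -1 0 0 0" --pt "0 0 -0.85 0 0 0" --pt "-0.18 -0.83 0 0 0 0" --pt "-0.18 -0.83 0 0 0 0" --pt "-0.18 -0.83 0 0 0 0" --pt "-0.18 -0.83 0 0 0 0" --pt "-0.18 -0.83 0 0 0 0" --pt "-0.18 -0.83 0 0 0 0" --pt "-0.18 -0.83 0 0 0 0" --pt "-0.18 -0.83 0 0 0 0" --pt "-0.18 -0.83 0 0 0 0" --pt "-0.18 -0.83 0 0 0 0" --pt "-0.18 -0.83 0 0 0 0" --pt "-0.18 -0.83 0 0 0 0"

```text
time: 6.22
tool_pos: [0.4391, -0.0055, 0.2796]
ee_rot: [3.141, 0.001, 2.805]
wrist_force: [0.2, 0.7, -0.9]
width: 0.0117
finger_force: 30.0
```

drive_tool --pt "0 0 0 0 0 1" --pt "0 0 0 0 0 1" --pt "0 0 0 0 0 1" --pt "0 0 0 0 0 1" --pt "0 0 0 0 0 1" --pt "0 0 0 0 0 1" --pt "0 0 0 0 0 1" --pt "0 0 0 0 0 1" --pt "0 0 0 0 0 1" --pt "0 0 0 0 0 1" --pt "0 0 0 0 0 1" --pt "0 0 0 0 0 1" --pt "0 0 0 0 0 1" --pt "0 0 0 0 0 1" --pt "0 0 0 0 0 1" --pt "0 0 0 0 0 1" --pt "0 0 0 0 0 1" --pt "0 0 0 0 0 1" --pt "0 0 0 0 0 1" --pt "0 0 0 0 0 1"

```text
time: 8.72
tool_pos: [0.4393, -0.0044, 0.2795]
ee_rot: [3.141, -0.0, 0.802]
wrist_force: [-1.4, 0.5, -1.0]
width: 0.0118
finger_force: 30.0
```

drive_tool --pt "0 0 0 0 0 1" --pt "0 0 0 0 0 1" --pt "0 0 0 0 0 1" --pt "0 0 0 0 0 1" --pt "0 0 0 0 0 1" --pt "0 0 0 0 0 1" --pt "0 0 0 0 0 0.85" --pt "0 0 0 0 0 0" --pt "0 0 0 0 0 0"

```text
time: 9.85
tool_pos: [0.4393, -0.0045, 0.2793]
ee_rot: [-3.142, -0.0, 0.121]
wrist_force: [-0.0, 0.4, -0.9]
width: 0.012
finger_force: 30.0
```

```bash
python3 - <<'E'
from h import *
go([.439,-.006,.225],.12)
s=snap('scene','s2'); R=cv2.Rodrigues(np.array(s['rvec'],float))[0]
def px(p):
    q=R@np.array(p)+np.ravel(s['tvec']); return q[0]/q[2]*s['fx']+s['cx'],q[1]/q[2]*s['fy']+s['cy']
o=get_obs()['tool_pos']; print(px(o),px(o-[0,0,.057]),px([.439,-.006,.1545]))
u,v=map(int,px(o-[0,0,.05])); crop(s,u-50,v-40,100,75,7,'i'); print(u-50,v-40)
E
```

```text
t 9.85 pos [ 0.4393 -0.0045  0.2793] rot [-3.142 -0.     0.121] F [-0.   0.4 -0.9] Tq [0.01 0.1  0.01] w 0.012 j6 1.31 
 shift [-0.014  0.036  1.358] turn [-0.001 -0.003  0.01 ]
(np.float64(257.86710370651457), np.float64(137.06792418723666)) (np.float64(257.44985941865775), np.float64(155.79581378177687)) (np.float64(256.5666007196007), np.float64(176.44408235859396))
207 113
```

View pics/i.png

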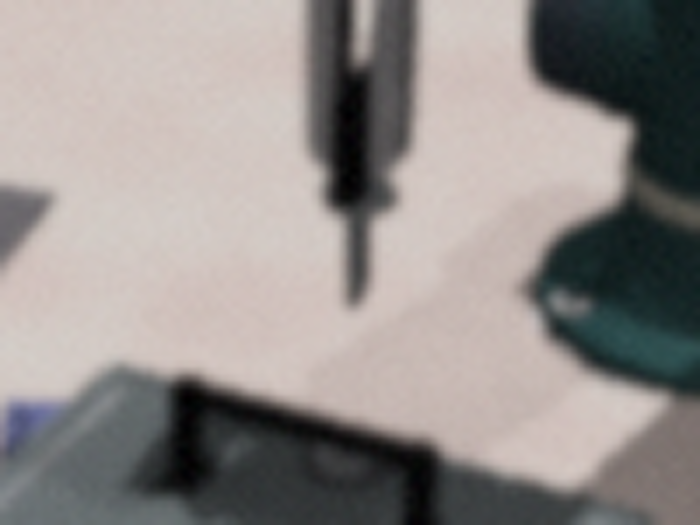

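The key hangs upright, with its tip at pixel (257,156.5), within 1 px of the prediction. The screw shows behind the bar at about (255.5,178), so it lies slightly to −y. I'll shift 2 mm that way and descend.

drive_tool --pt "0 0.05 0.3 0 0 0" --pt "0 0 0.5 0 0 0" --pt "0 0 0.5 0 0 0" --pt "0 0 0.3 0 0 0" --pt "0 0 0 0 0 0"

```text
time: 10.52
tool_pos: [0.4389, -0.0064, 0.2137]
ee_rot: [-3.141, 0.003, 0.12]
wrist_force: [0.4, -0.9, -1.3]
width: 0.0116
finger_force: 30.0
```

drive_tool --pt "0 0 0.06 0 0 0" --pt "0 0 0.06 0 0 0" --pt "0 0 0 0 0 0"

```text
time: 10.9
tool_pos: [0.4398, -0.0065, 0.2105]
ee_rot: [3.142, -0.001, 0.12]
wrist_force: [0.4, -0.2, -1.2]
width: 0.0122
finger_force: 30.0
```

drive_tool --pt "0 0 0.06 0 0 0" --pt "0 0 0.04 0 0 0" --pt "0 0 0 0 0 0"

```text
time: 11.28
tool_pos: [0.44, -0.0066, 0.2079]
ee_rot: [3.141, -0.002, 0.12]
wrist_force: [-2.0, -0.1, 4.8]
width: 0.0122
finger_force: 30.0
```

```bash
python3 -c "
from h import *
go([.439,-.0065,.207],.12)"
```

```text
t 11.28 pos [ 0.44   -0.0066  0.2079] rot [ 3.141e+00 -2.000e-03  1.200e-01] F [-2.  -0.1  4.8] Tq [-0.06  0.48 -0.03] w 0.0122 j6 1.31 
 shift [-0.023 -0.006  0.024] turn [ 0.007 -0.021 -0.002]
```

drive_tool --pt "0 0 0.03 0 0 0" --pt "0 0 0 0 0 -1" --pt "0 0 0 0 0 -1" --pt "0 0 0 0 0 -1" --pt "0 0 0 0 0 0"

```text
time: 11.9
tool_pos: [0.4405, -0.0067, 0.2078]
ee_rot: [3.139, -0.004, 0.42]
wrist_force: [-1.7, -0.9, 7.2]
width: 0.0115
finger_force: 30.0
```

```bash
python3 -c "
from h import *
for i in range(3):go([.439,-.0065,.207],1.6);snapshot('top')"
```

```text
t 11.9 pos [ 0.4405 -0.0067  0.2078] rot [ 3.139 -0.004  0.42 ] F [-1.7 -0.9  7.2] Tq [-0.07  0.4  -0.08] w 0.0115 j6 1.01 
 shift [-0.033 -0.021  0.02 ] turn [  0.044  -0.018 -11.799]
t 11.95 pos [ 0.4405 -0.0067  0.2078] rot [ 3.139 -0.004  0.42 ] F [-1.6  0.2  8.5] Tq [-0.12  0.47 -0.09] w 0.012 j6 1.01 
 shift [-0.033 -0.021  0.02 ] turn [  0.044  -0.018 -11.803]
t 12.0 pos [ 0.4406 -0.0067  0.2078] rot [ 3.139 -0.004  0.42 ] F [-1.4 -0.7  8.5] Tq [-0.06  0.42 -0.07] w 0.0117 j6 1.01 
 shift [-0.033 -0.021  0.02 ] turn [  0.045  -0.019 -11.804]
```

drive_tool --pt "0 0 0 0 0 -1" --pt "0 0 0 0 0 -1" --pt "0 0 0 0 0 -1" --pt "0 0 0 0 0 -1" --pt "0 0 0 0 0 -1" --pt "0 0 0 0 0 -1" --pt "0 0 0 0 0 -1" --pt "0 0 0 0 0 -1" --pt "0 0 0 0 0 -1" --pt "0 0 0 0 0 -1" --pt "0 0 0 0 0 -1" --pt "0 0 0 0 0 -1" --pt "0 0 0 0 0 0"

```text
time: 13.68
tool_pos: [0.44, -0.0064, 0.2078]
ee_rot: [3.139, 0.0, 1.62]
wrist_force: [-2.1, 0.5, 9.8]
width: 0.0116
finger_force: 30.0
```

```bash
python3 -c "
from h import *
for i in range(2):go([.439,-.0065,.207],1.6);snapshot('top')"
```

```text
t 13.68 pos [ 0.44   -0.0064  0.2078] rot [3.139 0.    1.62 ] F [-2.1  0.5  9.8] Tq [ 0.09  0.71 -0.1 ] w 0.0116 j6 -0.19 
 shift [-0.002 -0.024  0.02 ] turn [0.03  0.001 0.203]
t 13.72 pos [ 0.4399 -0.0064  0.2078] rot [3.139 0.    1.62 ] F [-3.3 -0.4  9.2] Tq [ 0.14  0.66 -0.03] w 0.012 j6 -0.19 
 shift [-0.002 -0.024  0.02 ] turn [0.03  0.001 0.199]
```

drive_tool --pt "0 0 0 0 0 -0.7" --pt "0 0 0 0 0 0"

```text
time: 14.02
tool_pos: [0.4399, -0.0064, 0.2078]
ee_rot: [3.139, 0.0, 1.69]
wrist_force: [-2.1, 1.0, 9.2]
width: 0.0118
finger_force: 30.0
```

```bash
python3 -c "
from h import *
for i in range(3):print(get_obs()['wrist_torque'][2].round(3));snapshot('top')"
```

```text
-0.06
-0.109
-0.071
```

drive_tool --pt "0 0 0 0 0 -0.7" --pt "0 0 0 0 0 0"

```text
time: 14.42
tool_pos: [0.4399, -0.0064, 0.2078]
ee_rot: [3.139, 0.001, 1.76]
wrist_force: [-3.5, 0.7, 8.9]
width: 0.0119
finger_force: 30.0
```

```bash
python3 -c "
from h import *
for i in range(3):go([.439,-.0065,.207],1.6);snapshot('top')"
```

```text
t 14.43 pos [ 0.4399 -0.0064  0.2078] rot [3.139e+00 1.000e-03 1.760e+00] F [-3.5  0.7  8.9] Tq [ 0.09  0.77 -0.06] w 0.0119 j6 -0.33 
 shift [ 0.001 -0.022  0.02 ] turn [0.027 0.003 1.601]
t 14.47 pos [ 0.4399 -0.0064  0.2078] rot [3.139e+00 1.000e-03 1.760e+00] F [-2.4  0.8  9.1] Tq [ 0.11  0.74 -0.06] w 0.0118 j6 -0.33 
 shift [ 0.001 -0.022  0.02 ] turn [0.027 0.003 1.598]
t 14.53 pos [ 0.4399 -0.0064  0.2078] rot [3.139e+00 1.000e-03 1.760e+00] F [-2.5  0.2  8.3] Tq [ 0.09  0.79 -0.07] w 0.0113 j6 -0.33 
 shift [ 0.001 -0.022  0.02 ] turn [0.028 0.003 1.598]
```

drive_tool --pt "0 0 0 0 0 -0.6" --pt "0 0 0 0 0 0"

```text
time: 14.82
tool_pos: [0.4398, -0.0065, 0.2078]
ee_rot: [3.139, 0.001, 1.82]
wrist_force: [-2.9, 1.3, 9.2]
width: 0.0118
finger_force: 30.0
```

```bash
python3 -c "
from h import *
for i in range(3):print(get_obs()['wrist_torque'][2].round(3));snapshot('top')"
```

```text
-0.117
-0.086
-0.076
```

drive_tool --pt "0 0 0 0 0 -0.6" --pt "0 0 0 0 0 0"

```text
time: 15.22
tool_pos: [0.4398, -0.0065, 0.2078]
ee_rot: [3.139, 0.001, 1.88]
wrist_force: [-2.5, -0.3, 8.9]
width: 0.0118
finger_force: 30.0
```

```bash
python3 -c "
from h import *
for i in range(3):go([.439,-.0065,.207],1.6);snapshot('top')"
```

```text
t 15.22 pos [ 0.4398 -0.0065  0.2078] rot [3.139e+00 1.000e-03 1.880e+00] F [-2.5 -0.3  8.9] Tq [ 0.07  0.8  -0.13] w 0.0118 j6 -0.45 
 shift [ 0.005 -0.02   0.019] turn [0.026 0.006 2.797]
t 15.28 pos [ 0.4398 -0.0065  0.2078] rot [3.139e+00 1.000e-03 1.879e+00] F [-3.3 -0.1  8.7] Tq [ 0.09  0.81 -0.2 ] w 0.012 j6 -0.45 
 shift [ 0.005 -0.02   0.019] turn [0.025 0.006 2.795]
t 15.32 pos [ 0.4398 -0.0064  0.2078] rot [3.139e+00 1.000e-03 1.879e+00] F [-2.8  0.6  8.2] Tq [ 0.1   0.8  -0.13] w 0.0118 j6 -0.45 
 shift [ 0.005 -0.02   0.019] turn [0.025 0.005 2.794]
```

The torque has risen to about 0.15 N m, so the screw is at its stop. I'll ease back within the play and lift the key straight out.

drive_tool --pt "0 0 0 0 0 1" --pt "0 0 -0.2 0 0 0" --pt "0 0 -0.4 0 0 0" --pt "0 0 -0.6 0 0 0" --pt "0 0 -0.7 0 0 0" --pt "0 0 0 0 0 0"

```text
time: 16.12
tool_pos: [0.4409, -0.0067, 0.284]
ee_rot: [3.136, 0.002, 1.78]
wrist_force: [0.1, -0.0, -0.7]
width: 0.0118
finger_force: 30.0
```

drive_tool --pt "0.88 0.3 0 0 0 0" --pt "0.88 0.3 0 0 0 0" --pt "0.88 0.3 0 0 0 0" --pt "0.88 0.3 0 0 0 0" --pt "0.88 0.3 0 0 0 0" --pt "0.88 0.3 0 0 0 0" --pt "0.88 0.3 0 0 0 0" --pt "0.88 0.3 0 0 0 0" --pt "0.88 0.3 0 0 0 0" --pt "0.88 0.3 0 0 0 0" --pt "0.88 0.3 0 0 0 0" --pt "0 0 0.9 0 0 0" --pt "0 0 0.9 0 0 0" --pt "0 0 0.9 0 0 0" --pt "0 0 0 0 0 0" --pt "0 0 0 0 0 0"

```text
time: 18.12
tool_pos: [0.4887, 0.3999, 0.1739]
ee_rot: [3.141, -0.0, 1.78]
wrist_force: [-0.6, 0.5, -0.2]
width: 0.0118
finger_force: 30.0
```

```bash
python3 - <<'E'
from h import *
go([.4895,.4002,.077],1.78)
s=snap('scene','s3'); R=cv2.Rodrigues(np.array(s['rvec'],float))[0]
def px(p):
    q=R@np.array(p)+np.ravel(s['tvec']); return q[0]/q[2]*s['fx']+s['cx'],q[1]/q[2]*s['fy']+s['cy']
o=get_obs()['tool_pos']; print(px(o-[0,0,.057]),px([.4898,.4001,.065]))
u,v=map(int,px(o-[0,0,.05])); crop(s,u-50,v-40,100,75,7,'j'); print(u-50,v-40)
E
```

```text
t 18.12 pos [0.4887 0.3999 0.1739] rot [ 3.141 -0.     1.78 ] F [-0.6  0.5 -0.2] Tq [-0.05  0.09 -0.02] w 0.0118 j6 0.39 
 shift [0.003 0.018 2.424] turn [ 0.009 -0.005 -0.001]
(np.float64(396.434366850875), np.float64(243.98473324172983)) (np.float64(391.7199007272808), np.float64(260.0141828682464))
347 201
```

View pics/j.png

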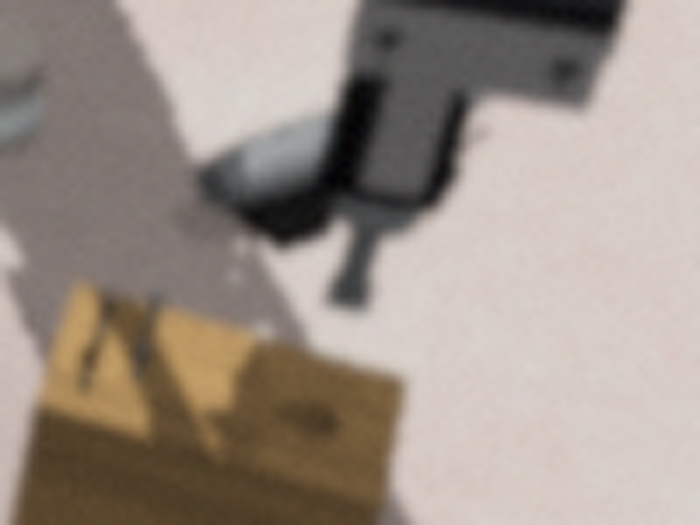

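The tip at crop (348,303) and the hole at (310,418) both match the predictions (349,304) and (316,416). I'll insert the key.

drive_tool --pt "0 0.02 0.5 0 0 0" --pt "0 0 0.6 0 0 0" --pt "0 0 0.5 0 0 0" --pt "0 0 0.5 0 0 0" --pt "0 0 0.25 0 0 0" --pt "0 0 0 0 0 0"

```text
time: 18.92
tool_pos: [0.4895, 0.4, 0.0794]
ee_rot: [3.141, -0.0, 1.78]
wrist_force: [-0.7, 0.3, -1.0]
width: 0.0123
finger_force: 30.0
```

drive_tool --pt "0 0 0.03 0 0 0" --pt "0 0 0.02 0 0 0" --pt "0 0 0 0 0 0"

```text
time: 19.3
tool_pos: [0.4896, 0.4001, 0.0781]
ee_rot: [3.14, -0.001, 1.78]
wrist_force: [-0.8, -0.0, 1.4]
width: 0.012
finger_force: 30.0
```

drive_tool --pt "0 0 0 0 0 0" --pt "0 0 0 0 0 0" --pt "0 0 0 0 0 0" --gripper 0.55

```text
time: 19.68
tool_pos: [0.4891, 0.3998, 0.0769]
ee_rot: [-3.141, 0.0, 1.78]
wrist_force: [-0.4, 0.1, 0.4]
width: 0.0385
finger_force: 0.0
```

drive_tool --pt "0 0 -0.3 0 0 0" --pt "0 0 -0.8 0 0 0" --pt "0 0 -1 0 0 0" --pt "0 0 -1 0 0 0" --pt "0 0 -1 0 0 0" --pt "0 0 -0.9 0 0 0" --pt "-0.9 -0.2 0 0 0 0.42" --pt "-0.9 -0.2 0 0 0 0.42" --pt "-0.9 -0.2 0 0 0 0.42" --pt "-0.9 -0.2 0 0 0 0.42" --pt "-0.9 -0.2 0 0 0 0.42" --pt "0 0 0 0 0 0"

```text
time: 21.18
tool_pos: [0.472, 0.2149, 0.2788]
ee_rot: [3.139, -0.001, 1.567]
wrist_force: [0.4, 0.8, -0.2]
width: 0.0423
finger_force: 0.0
```

```bash
python3 - <<'E'
from h import *
go([.479,-.0055,.25],np.pi/2+.02)
s=snap('scene','s4'); crop(s,340,220,100,75,7,'k')
W=cloud(snap('top','t4'));v,u=np.mgrid[:384,:512]
m=(u>95)&(u<135)&(v>160)&(v<205)&(W[...,2]>.108);print(W[m].mean(0),W[m][:,2].max(),cv2.minAreaRect(W[m][:,:2].astype(np.float32)*1000))
E
```

```text
t 21.18 pos [0.472  0.2149 0.2788] rot [ 3.139e+00 -1.000e-03  1.567e+00] F [ 0.4  0.8 -0.2] Tq [-0.02  0.09  0.04] w 0.0423 j6 0.32 
 shift [-5.51   0.196  0.717] turn [ 0.026 -0.007 -0.24 ]
[0.46993426 0.18913937 0.66366055] 0.67402170400581 ((469.8943786621094, 189.16453552246094), (58.684295654296875, 55.089012145996094), 0.38434943556785583)
```

View pics/k.png

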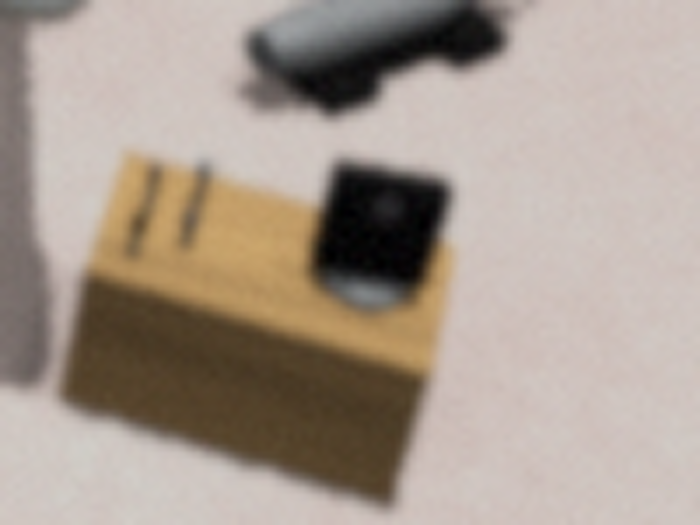

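The key stands upright in its hole, with the collar seated at (365,290). Now for the handle.

drive_tool --pt "-0.92 0.03 0.12 0 0 -0.04" --pt "-0.92 0.03 0.12 0 0 -0.04" --pt "-0.92 0.03 0.12 0 0 -0.04" --pt "-0.92 0.03 0.12 0 0 -0.04" --pt "-0.92 0.03 0.12 0 0 -0.04" --pt "-0.91 0.05 0.12 0 0 -0.04" --pt "0 0 0 0 0 0"

```text
time: 22.15
tool_pos: [0.4824, -0.0045, 0.2477]
ee_rot: [-3.14, -0.0, 1.592]
wrist_force: [-0.2, -0.5, 0.3]
width: 0.0424
finger_force: 0.0
```

```bash
python3 -c "
from h import *
go([.479,-.0055,.171],np.pi/2+.02)"
```

```text
t 22.15 pos [ 0.4824 -0.0045  0.2477] rot [-3.14  -0.     1.592] F [-0.2 -0.5  0.3] Tq [-0.08  0.01 -0.02] w 0.0424 j6 -0.15 
 shift [-0.023 -0.083  1.917] turn [-0.011 -0.004  0.011]
```

drive_tool --pt "0 -0.08 0.5 0 0 0" --pt "0 0 0.6 0 0 0" --pt "0 0 0.5 0 0 0" --pt "0 0 0.3 0 0 0" --pt "0 0 0 0 0 0"

```text
time: 22.78
tool_pos: [0.4785, -0.0028, 0.1716]
ee_rot: [-3.14, -0.001, 1.595]
wrist_force: [-0.1, -0.1, 0.7]
width: 0.0425
finger_force: 0.0
```

drive_tool --pt "0 0 0 0 0 0" --pt "0 0 0 0 0 0" --pt "0 0 0 0 0 0" --pt "0 0 0 0 0 0" --pt "0 0 0 0 0 0" --gripper 1

```text
time: 23.4
tool_pos: [0.48, -0.0039, 0.1729]
ee_rot: [3.138, -0.0, 1.594]
wrist_force: [4.2, 0.5, -0.0]
width: 0.0112
finger_force: 30.0
```

```bash
python3 - <<'E'
from h import *
go([.479,-.0055,.171],np.pi/2+.02)
o=get_obs()['tool_pos']; 
# arc: bar B0, hinge = B0+(.16,-.048) in xz; steps in tool units (tool y ~ +x, tool z = -z)
prev=np.zeros(2);L=[]
for th in np.radians(np.arange(4,61,4)):
    v=np.array([-.160,.048]); c,s=np.cos(th),np.sin(th)
    r=np.array([v[0]*c+v[1]*s,-v[0]*s+v[1]*c])-v
    d=(r-prev)/.04; prev=r; L.append((round(np.degrees(th)),d.round(3).tolist(),r.round(4).tolist()))
print(*L,sep='\n')
E
```

```text
t 23.4 pos [ 0.48   -0.0039  0.1729] rot [ 3.138 -0.     1.594] F [ 4.2  0.5 -0. ] Tq [ 0.   -0.74 -0.02] w 0.0112 j6 -0.15 
 shift [-0.04  -0.025  0.047] turn [ 0.033 -0.     0.029]
(4, [0.093, 0.276], [0.0037, 0.011])
(8, [0.112, 0.269], [0.0082, 0.0218])
(12, [0.131, 0.26], [0.0135, 0.0322])
(16, [0.149, 0.251], [0.0194, 0.0422])
(20, [0.166, 0.24], [0.0261, 0.0518])
(24, [0.182, 0.227], [0.0334, 0.0609])
(28, [0.198, 0.214], [0.0413, 0.0695])
(32, [0.212, 0.2], [0.0497, 0.0775])
(36, [0.226, 0.185], [0.0588, 0.0849])
(40, [0.238, 0.168], [0.0683, 0.0916])
(44, [0.249, 0.151], [0.0782, 0.0977])
(48, [0.259, 0.134], [0.0886, 0.103])
(52, [0.268, 0.115], [0.0993, 0.1076])
(56, [0.275, 0.096], [0.1103, 0.1115])
(60, [0.281, 0.077], [0.1216, 0.1146])
```

drive_tool --pt "0 0.05 -0.14 0 0 0" --pt "0 0.05 -0.14 0 0 0" --pt "0 0.05 -0.13 0 0 0" --pt "0 0.06 -0.13 0 0 0" --pt "0 0 0 0 0 0"

```text
time: 24.02
tool_pos: [0.487, -0.0037, 0.1927]
ee_rot: [-3.14, -0.0, 1.594]
wrist_force: [4.5, -1.4, -8.5]
width: 0.0114
finger_force: 30.0
```

```bash
python3 -c "
from h import *
go([.479,-.0055,.171],np.pi/2+.02)"
```

```text
t 24.02 pos [ 0.487  -0.0037  0.1927] rot [-3.14  -0.     1.594] F [ 4.5 -1.4 -8.5] Tq [-0.17 -0.55 -0.08] w 0.0114 j6 -0.15 
 shift [-0.039 -0.2    0.543] turn [-0.017 -0.001  0.028]
```

The hatch is following with low force. I'll continue along the arc.

drive_tool --pt "0 0.13 -0.26 0 0 0" --pt "0 0.15 -0.25 0 0 0" --pt "0 0.17 -0.24 0 0 0" --pt "0 0.18 -0.23 0 0 0" --pt "0 0.2 -0.21 0 0 0" --pt "0 0.21 -0.2 0 0 0" --pt "0 0 0 0 0 0"

```text
time: 24.9
tool_pos: [0.5283, -0.0029, 0.252]
ee_rot: [-3.141, 0.001, 1.594]
wrist_force: [-5.7, -2.7, 1.9]
width: 0.011
finger_force: 30.0
```

```bash
python3 -c "
from h import *
go([.479,-.0055,.171],np.pi/2+.02)"
```

```text
t 24.9 pos [ 0.5283 -0.0029  0.252 ] rot [-3.141e+00  1.000e-03  1.594e+00] F [-5.7 -2.7  1.9] Tq [-0.44  1.38 -0.  ] w 0.011 j6 -0.14 
 shift [-0.035 -1.232  2.027] turn [-0.006  0.007  0.027]
```

drive_tool --pt "0 0.22 -0.19 0 0 0" --pt "0 0.24 -0.17 0 0 0" --pt "0 0.25 -0.15 0 0 0" --pt "0 0.26 -0.13 0 0 0" --pt "0 0.26 -0.12 0 0 0" --pt "0 0.27 -0.1 0 0 0" --pt "0 0.28 -0.08 0 0 0" --pt "0 0 0 0 0 0" --pt "0 0 0 0 0 0"

```text
time: 26.02
tool_pos: [0.6008, -0.0015, 0.2917]
ee_rot: [3.135, 0.001, 1.593]
wrist_force: [-3.5, -2.5, 4.8]
width: 0.0108
finger_force: 30.0
```

```bash
python3 - <<'E'
from h import *
go([.601,-.0035,.286],np.pi/2+.02)
s=snap('scene','s5'); crop(s,130,90,200,150,4,'l')
W=cloud(s); v,u=np.mgrid[:384,:512]
# panel underside/top not known to face camera: print plane of grey panel via points behind hinge
m=(W[...,0]>.52)&(W[...,0]<.66)&(abs(W[...,1])<.12)&(W[...,2]>.175)&(W[...,2]<.34)&((W[...,1]<-.07)|(W[...,1]>.07))
p=W[m]; 
if len(p)>20:
    A=np.polyfit(p[:,2],p[:,0],1); r=p[:,0]-np.polyval(A,p[:,2]); k=abs(r)<.012; A=np.polyfit(p[k,2],p[k,0],1); print(k.sum(),len(p),'open deg',np.degrees(np.arctan2(1,-A[0])),A)
E
```

```text
t 26.02 pos [ 0.6008 -0.0015  0.2917] rot [3.135e+00 1.000e-03 1.593e+00] F [-3.5 -2.5  4.8] Tq [-0.53  0.68 -0.01] w 0.0108 j6 -0.12 
 shift [-0.05   0.004  0.142] turn [0.062 0.015 0.026]
2659 2659 open deg 59.43821673909709 [-0.59049841  0.73061495]
```

View pics/l.png

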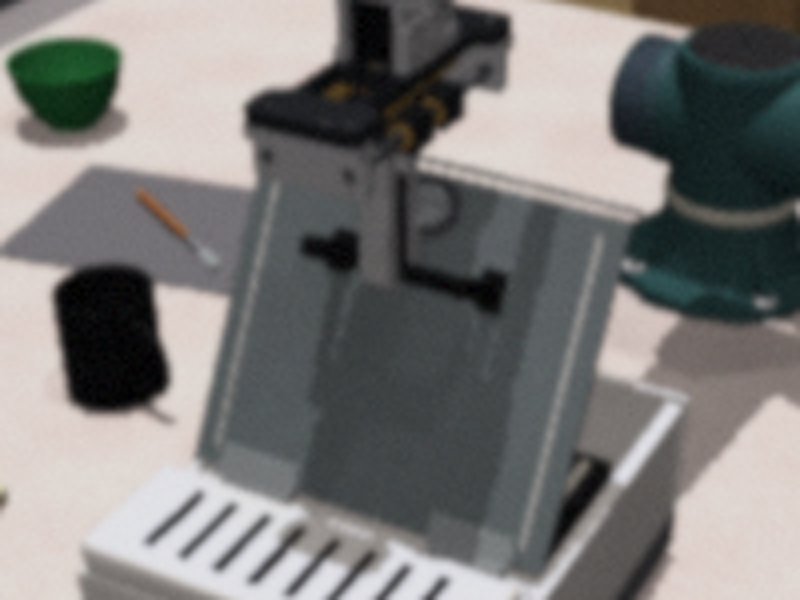

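The hatch is open at about 59.4°, with the bar held between the fingers at (385,265) and the mug undisturbed. I'll settle briefly, then hand in.

drive_tool --pt "0 0 0 0 0 0" --pt "0 0 0 0 0 0" --pt "0 0 0 0 0 0" --pt "0 0 0 0 0 0"

```text
time: 26.58
tool_pos: [0.6006, -0.0015, 0.2916]
ee_rot: [3.135, 0.001, 1.593]
wrist_force: [-2.7, -2.0, 5.9]
width: 0.0112
finger_force: 30.0
```

```bash
python3 -c "
from h import *
go([.601,-.0035,.286],np.pi/2+.02); print(abs(get_obs()['qvel']).max()); print(close_job())"
```

```text
t 26.57 pos [ 0.6006 -0.0015  0.2916] rot [3.135e+00 1.000e-03 1.593e+00] F [-2.7 -2.   5.9] Tq [-0.54  0.69 -0.06] w 0.0112 j6 -0.12 
 shift [-0.049  0.009  0.141] turn [0.061 0.015 0.025]
0.0010323167069149464
the job is handed in; nothing more can be done
None
```

The job is handed in: the screw is turned to its stop, the key stands back in its hole, and the arm is holding the hatch still by its handle at about 59° open, at 26.6 s of the 72 s.

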